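# Line up the green rod bottles by height

### The job

Stand the four green bottles on the row of cork marks in order of height, one on the middle of each mark: the tallest at the end with the red stud, the shortest at the other end. Set each one down gently and upright without dropping or knocking over any bottle, and leave the little white dish where it stands.

Things in the scene. Friction and masses are not known exactly. Their poses are not given: they have to be found in the camera images.
- bottle_a: The tallest of four loose upright green glass bottles with a cork stopper on top, 144 mm high in all. Square body 44 x 44 mm with flat sides, from the underside up to 116 mm; above it a 28 mm narrower shoulder, neck (about 28 to 32 mm wide) and fixed cork. Origin: centre of its underside; z up, x and y square to the flat sides. About 210 g, give or take 30 %.
- bottle_b: The second tallest of four loose upright green glass bottles with a cork stopper on top, 122 mm high in all. Square body 44 x 44 mm with flat sides, from the underside up to 94 mm; above it a 28 mm narrower shoulder, neck (about 28 to 32 mm wide) and fixed cork. Origin: centre of its underside; z up, x and y square to the flat sides. About 180 g, give or take 30 %.
- bottle_c: The third tallest (second shortest) of four loose upright green glass bottles with a cork stopper on top, 100 mm high in all. Square body 44 x 44 mm with flat sides, from the underside up to 72 mm; above it a 28 mm narrower shoulder, neck (about 28 to 32 mm wide) and fixed cork. Origin: centre of its underside; z up, x and y square to the flat sides. About 150 g, give or take 30 %.
- bottle_d: The shortest of four loose upright green glass bottles with a cork stopper on top, 78 mm high in all. Square body 44 x 44 mm with flat sides, from the underside up to 50 mm; above it a 28 mm narrower shoulder, neck (about 28 to 32 mm wide) and fixed cork. Origin: centre of its underside; z up, x and y square to the flat sides. About 120 g, give or take 30 %.
- mark_1: Round cork mark 1 of four in a row (numbered from one end), 68 mm across and 3 mm thick, on a fixed dark wooden board 390 x 84 x 15 mm. Marks stand 80 mm apart. All four look alike. Origin: centre of the mark's underside, 15 mm above the table, so its top is 18 mm above the table. Its y axis runs along the row, from mark_1 towards mark_4; x across the row.
- mark_2: Round cork mark 2 of four in a row (numbered from one end), 68 mm across and 3 mm thick, on a fixed dark wooden board 390 x 84 x 15 mm. Marks stand 80 mm apart. All four look alike. Origin: centre of the mark's underside, 15 mm above the table, so its top is 18 mm above the table. Its y axis runs along the row, from mark_1 towards mark_4; x across the row.
- mark_3: Round cork mark 3 of four in a row (numbered from one end), 68 mm across and 3 mm thick, on a fixed dark wooden board 390 x 84 x 15 mm. Marks stand 80 mm apart. All four look alike. Origin: centre of the mark's underside, 15 mm above the table, so its top is 18 mm above the table. Its y axis runs along the row, from mark_1 towards mark_4; x across the row.
- mark_4: Round cork mark 4 of four in a row (numbered from one end), 68 mm across and 3 mm thick, on a fixed dark wooden board 390 x 84 x 15 mm. Marks stand 80 mm apart. All four look alike. Origin: centre of the mark's underside, 15 mm above the table, so its top is 18 mm above the table. Its y axis runs along the row, from mark_1 towards mark_4; x across the row.
- red_stud: Fixed red cylinder 22 mm across and 20 mm high, on the board at one end of the row, 56 mm beyond the last mark: it shows the tall end. It may be at either end; a like grey stud stands at the other. Origin: centre of its underside, on the board, 15 mm above the table.
- dish: Loose small white bowl, 70 mm across the rim and 28 mm high, standing on the table among the bottles. Origin: centre of its underside. To be left where it is.

How it is judged:
By the outcome, as a careful person would: the job done as asked, in the order asked, and still so for the second after the job is handed in, with the robot touching nothing.
It also fails if it takes over 106 s, if anything falls off the work surface, if the arm or the gripper's body presses on something with over 40 N, if the wrist force passes 120 N, or if a joint passes its speed limit or range.

### The arm

A 6-joint arm with a two-finger parallel gripper is mounted at the origin on the work surface. World frame = base frame: x ahead of the robot, y to its left, z up, the work surface at z = 0. Lengths are in m, angles in rad, forces in N, time in s.
With the tool pointing down it reaches from about 0.35 to 1 m from the base axis. Payload 7.1 kg.
Tool frame: the origin (TCP) lies midway between the tips of the shut fingers; the grasp point (between the pads) lies 19 mm behind it; z points along the fingers, y is the line along which they close (so a half turn about z gives the same grasp; the last joint's range is limited). The gripper opens to 85 mm and grips with 20 to 120 N. Pads are 22 mm wide; open, the fingers measure 114 mm over their backs; the gripper's body (76 mm by 85 mm) begins 54 mm behind the grasp point. The pads swing forward as they close: fully open they stand 13 mm farther back than shut.
Start: joints at [-0.019, 0.423, 1.63, -0, 1.089, -0.019], TCP at [0.625, 0, 0.231] pointing down, gripper open.
Joint ranges: [-3, 3], [-0.9, 2.11], [0.09, 2.58], [-1.31, 4.45], [0.11, 2.69], [-2.54, 2.54]. Speed limits (rad/s): [2.39, 2.39, 3.01, 3.14, 3.14, 3.14].

### API

Orientations are given as [roll, pitch, yaw] about the fixed x, y, z axes, in that order (R = Rz(yaw) Ry(pitch) Rx(roll)).
In Python, from cell import bot, cams, nets gives the robot as it stands. The module is installed in compiled form; this text tells all that it offers. Calls block until the motion is done:
- bot.move_to(position, orientation): joint-space move of the TCP to a pose.
- bot.move_l(position, attitude=None, velocity=0.15, force_limit=None): straight line of the TCP; attitude=None keeps the orientation; velocity is the mean speed in m/s. With force_limit (N) it stops when the force on the tool has changed by that much, and returns True; else False.
- bot.move_joints(angles): joint-space move.
- bot.grip(opening, grasp_force=None): finger opening in m; grasp_force is the grip in N (None keeps the last); returns when the fingers have stopped.
- bot.sleep(seconds).
- bot.solve_ik(position, orientation): joint angles nearest the present ones, or None.
- bot.get_state(): the state.
- cams.capture(name): name is "scene" or "side" or "wrist"; returns a dict with "image" (400x640x3 uint8, blue, green, red), "K" (3x3 intrinsics, pixels), "R" (3x3) and "t" (3): a world point X has camera coordinates R X + t. Camera axes: x right, y down, z forward; pixel columns grow to the right and rows downward; lengths in m; the calibration is good to about 2 mm. A picture is of the moment at which its call begins. There is no depth.
A pose or a line that the arm cannot do raises bot.Unreachable and nothing moves.
- bot.sign_off(): hands the job in; it is judged then, once.
Trained networks look in a picture, given as the dict that the camera call returned (one of the last four; its "shot" number tells which), for a name from the list of things; names that differ only in an ending like _2 or _b are one class to them, and where a whole thing is asked for, a point or a joint stands for the part that bears it (a point fixed in the world has none). Each returns a list of dicts, best first, with "p" (0 to 1); they miss things now and then, are a little off and sometimes report something else, mostly with a low value. They report only what shows in the picture. A call takes as long as a camera call.
- nets.trace(picture, target): "pixels" (400x640 bool, what is visible of it).
- nets.spot_point(picture, target): "position" ([x, y, z] in m, in the coordinates of the camera as it stood for that picture, good to about 4 mm: a listed point, or the origin of a listed thing).
The state is a dict: "clock": time; "joints": joint angles; "joint_velocities": joint speeds; "effort": joint torques, N m; "tool_pos": TCP position; "ee_rot": TCP orientation; "wrist_force": force on the tool from outside, world axes, zero at the start; "ft_torque": the same for the moment, N m; "grip_width": finger opening in m; "grip_force": force on a finger pad.
Only numpy, scipy, OpenCV 4.12 (cv2) and the standard library are available. Lean on these libraries where they do the work, as an engineer would, in place of code of your own. Each camera call takes 0.05 s, during which the arm holds its last target. There are 200 camera calls.

## Working session

There is one attempt and no reset: what is moved stays moved. The work goes in short steps, each a Python script; the robot and the scene stay as the last script left them, time stands still between calls to the robot, and variables do not carry over. Pictures are saved under pics/ and viewed, at most 14 in all, crops included, and the job is handed in when it is done.

```bash
mkdir -p pics
cat > h.py <<'E'
import numpy as np, cv2
from cell import bot, cams, nets
def world(pic,p): return pic["R"].T@(np.array(p)-pic["t"])
def proj(pic,X):
    c=pic["R"]@np.array(X)+pic["t"]; u=pic["K"]@c; return u[:2]/u[2]
def on_plane(pic,uv,z):
    d=pic["R"].T@np.linalg.inv(pic["K"])@np.array([uv[0],uv[1],1.]); o=-pic["R"].T@pic["t"]
    return o+d*(z-o[2])/d[2]
E
python3 - <<'E'
from h import *
np.set_printoptions(precision=4,suppress=True)
for n in ["scene","side"]:
    c=cams.capture(n); cv2.imwrite(f"pics/{n}0.png",c["image"])
    print(n,"cam at",-c["R"].T@c["t"])
    for t in ["bottle_a","mark_1","red_stud","dish"]:
        for r in nets.spot_point(c,t): 
            w=world(c,r["position"]); print(t,round(r["p"],2),w,proj(c,w))
print(bot.get_state()["clock"])
E
```

```text
scene cam at [ 1.1304 -0.1318  0.6734]
bottle_a 0.91 [ 0.4468 -0.1479  0.0023] [236.0913 188.8887]
bottle_a 0.85 [ 0.4493  0.284  -0.0007] [394.5666 163.4869]
bottle_a 0.76 [ 0.4305  0.1247 -0.0017] [337.0329 168.5344]
bottle_a 0.72 [ 0.4353 -0.2911 -0.0017] [178.0732 196.5571]
mark_1 0.8 [ 0.6483 -0.0645  0.0117] [284.1044 242.8831]
mark_1 0.68 [ 0.6559 -0.1441  0.0165] [248.1427 251.6712]
mark_1 0.65 [0.6405 0.0178 0.0193] [319.3711 230.8979]
red_stud 0.66 [ 0.6568 -0.1941  0.016 ] [224.5671 256.9089]
dish 0.98 [ 0.4534  0.0041 -0.001 ] [295.2971 181.5518]
dish 0.22 [ 0.428   0.1212 -0.0013] [335.5372 168.0392]
side cam at [ 0.3773 -0.6136  0.5756]
bottle_a 0.95 [ 0.4328 -0.2867  0.    ] [288.4664 354.9826]
bottle_a 0.82 [ 0.4484 -0.1439  0.0009] [280.1591 283.4889]
bottle_a 0.75 [0.4467 0.2807 0.0004] [247.9712 162.7077]
bottle_a 0.64 [0.427  0.1227 0.0025] [248.7009 198.6317]
mark_1 0.85 [0.6404 0.0159 0.0162] [349.479  207.6929]
mark_1 0.66 [0.6393 0.099  0.0182] [337.6846 185.8799]
mark_1 0.63 [ 0.6501 -0.14    0.0185] [380.7172 255.2022]
mark_1 0.62 [ 0.6449 -0.0611  0.0148] [363.5655 230.4186]
red_stud 0.57 [ 0.6542 -0.1961  0.0162] [394.5078 277.0858]
dish 0.75 [ 0.4519  0.0088 -0.001 ] [267.7209 229.7803]
dish 0.44 [ 0.4489 -0.1447  0.0007] [280.5139 283.8579]
0.5
```

View pics/scene0.png

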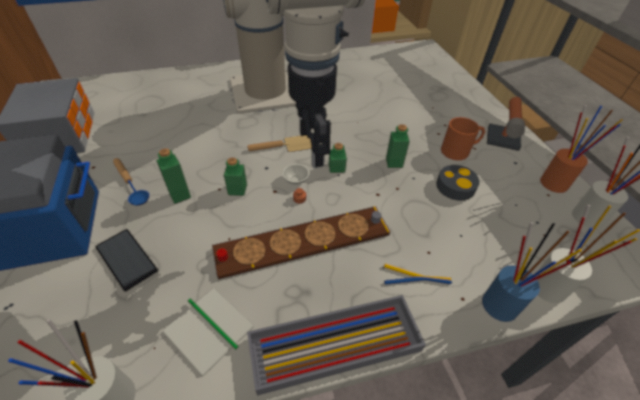

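View pics/side0.png

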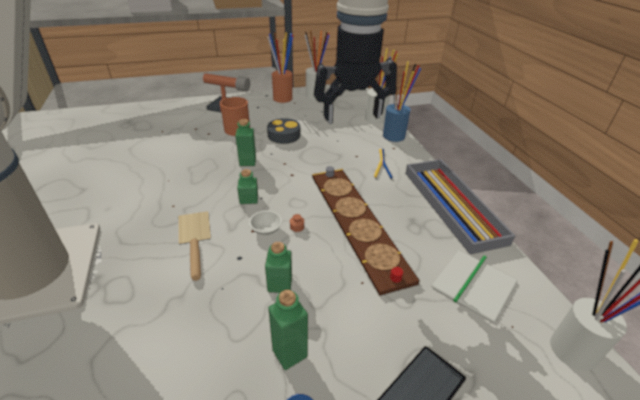

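The scene view shows four upright bottles at pixels (173,175), (235,177), (338,158) and (398,146), with the dish at (295,174). The board runs (220,255)–(385,222), red stud at the low-y end (221,254). The side view agrees: tallest nearest at (289,330), red stud at (397,274). So the tallest goes at y≈-0.14. Next I take near views from the wrist.

Run:
```python
from h import *
import pickle
np.set_printoptions(precision=4,suppress=True)
B={"b":(0.448,0.282),"d":(0.429,0.124),"c":(0.448,-0.146),"a":(0.434,-0.289)}
D=[];ims=[]
for n,(x,y) in list(B.items())+[("board",(0.62,-0.02))]:
    s=bot.get_state(); t0=s["clock"]
    bot.move_to([x-0.0,y,0.34],[np.pi,0,0])
    c=cams.capture("wrist"); tr=nets.trace(c,"bottle_a" if n!="board" else "mark_1"); 
    sp=nets.spot_point(c,"bottle_a" if n!="board" else "mark_1")
    print(n,"t",bot.get_state()["clock"]-t0,"cam",-c["R"].T@c["t"])
    for r in sp: w=world(c,r["position"]); print("  ",round(r["p"],2),w,proj(c,w))
    if n=="board":
        for r in nets.spot_point(c,"red_stud"): print("  red",r["p"],world(c,r["position"]))
    c["masks"]=[r["pixels"] for r in tr]; c["n"]=n; D.append(c)
    im=c["image"].copy()
    for r in tr[:4]:
        cs,_=cv2.findContours(r["pixels"].astype(np.uint8),0,2); cv2.drawContours(im,cs,-1,(0,0,255),1)
    ims.append(im)
for n in ["scene","side"]:
    c=cams.capture(n); c["n"]=n; c["masks"]=[r["pixels"] for r in nets.trace(c,"bottle_a")]; D.append(c); print(n,len(c["masks"]))
pickle.dump(D,open("D.pkl","wb"))
m=np.vstack([np.hstack(ims[:2]),np.hstack(ims[2:4])]); cv2.imwrite("pics/w.png",cv2.resize(m,(800,500),interpolation=cv2.INTER_AREA)); cv2.imwrite("pics/board.png",ims[4])
```

```text
b t 1.9916999999999998 cam [0.5285 0.2816 0.482 ]
   0.7 [0.4279 0.1226 0.0016] [424.3541 160.2068]
   0.61 [ 0.4479  0.2845 -0.0023] [317.7847 146.449 ]
   0.59 [ 0.4483 -0.1478 -0.0005] [604.8378 146.8053]
   0.23 [ 0.45   0.006 -0.003] [502.0315 145.2684]
d t 0.8333000000000004 cam [0.5097 0.1237 0.4826]
   0.92 [ 0.4495 -0.1492  0.0019] [504.5254 133.43  ]
   0.87 [ 0.4345 -0.2776  0.0014] [588.4106 143.5239]
   0.83 [0.4262 0.1205 0.0025] [322.2339 149.1924]
   0.64 [ 0.4459  0.2833 -0.0031] [213.6618 135.4521]
c t 1.2000000000000002 cam [ 0.5286 -0.1454  0.482 ]
   0.87 [0.4458 0.2817 0.0007] [ 36.186  147.7048]
   0.61 [ 0.4332 -0.2811 -0.0038] [408.6622 156.0768]
   0.61 [0.4257 0.1229 0.0018] [143.5953 161.1714]
   0.56 [ 0.4512 -0.1479  0.0027] [321.6446 144.8531]
a t 0.7749999999999995 cam [ 0.5144 -0.2892  0.4819]
   0.93 [ 0.4524 -0.1479  0.0026] [224.4736 134.324 ]
   0.78 [0.4268 0.1204 0.0024] [ 47.8239 151.35  ]
board t 1.3917000000000002 cam [ 0.7    -0.021   0.4822]
   0.86 [0.6372 0.0952 0.0167] [238.8968 136.1975]
   0.83 [ 0.6459 -0.0642  0.013 ] [349.689 129.776]
   0.69 [0.6447 0.0195 0.0171] [291.3712 130.9482]
   0.66 [ 0.6535 -0.1417  0.0153] [404.3105 124.6369]
  red 0.51 [ 0.6555 -0.2017  0.0163]
  red 0.16 [0.6399 0.0939 0.0151]
scene 4
side 4
```

View pics/w.png

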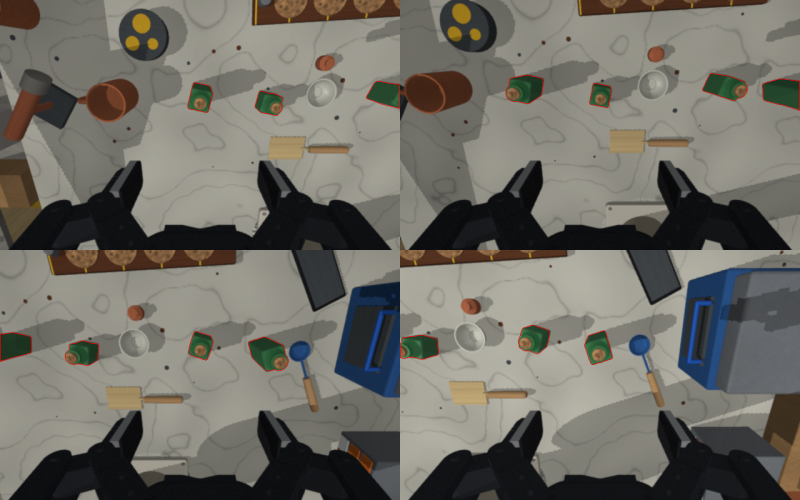

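View pics/board.png

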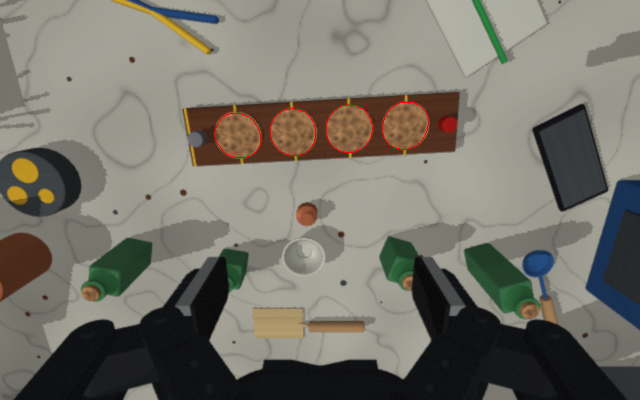

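The wrist views show all four bottles with clean red mask outlines: d is the smallest, b is left of it, c and a are on the right. The board view shows four mask-traced marks at (238,134)–(406,125), with the red stud at (449,124). Next I fit silhouettes for pose and yaw.

```bash
cat > fit.py <<'E'
from h import *
import pickle
from scipy.optimize import minimize
np.set_printoptions(precision=4,suppress=True)
H={"a":.144,"b":.122,"c":.100,"d":.078}
def sil(pic,x,y,yaw,h,z0=0,S=8):
    R=np.array([[np.cos(yaw),-np.sin(yaw)],[np.sin(yaw),np.cos(yaw)]])
    sq=(np.array([[1,1],[-1,1],[-1,-1],[1,-1]])*.022)@R.T+[x,y]
    an=np.linspace(0,2*np.pi,16,endpoint=False); ci=np.c_[np.cos(an),np.sin(an)]*.0145+[x,y]
    m=np.zeros((400,640),np.uint8)
    for P,za,zb in [(sq,0,h-.028),(ci,h-.028,h)]:
        X=np.array([[*p,z+z0] for p in P for z in (za,zb)])
        u=np.array([proj(pic,q) for q in X])
        hull=cv2.convexHull(((u)*S).round().astype(np.int32))
        b=np.zeros_like(m); cv2.fillConvexPoly(b,hull,255,cv2.LINE_AA,3); m=np.maximum(m,b)
    return m.astype(float)/255
def fit(obs,x0,h,z0=0):
    def cost(p): 
        e=0
        for pic,m in obs:
            s=sil(pic,p[0]*.01,p[1]*.01,p[2]*.2,h,z0); e+=1-np.minimum(s,m).sum()/np.maximum(s,m).sum()
        return e/len(obs)
    best=None
    for yw in np.arange(4)*np.pi/8-np.pi/4:
        r=minimize(cost,[x0[0]*100,x0[1]*100,yw*5],method="Nelder-Mead",options=dict(initial_simplex=np.array([[x0[0]*100,x0[1]*100,yw*5]]*4)+np.vstack([np.zeros(3),np.diag([.5,.5,1])]),maxiter=80))
        if best is None or r.fun<best.fun: best=r
    yaw=(best.x[2]*.2+np.pi/4)%(np.pi/2)-np.pi/4
    return best.x[0]*.01,best.x[1]*.01,yaw,best.fun
def pick(pic,x,y,h):
    u=proj(pic,[x,y,h/2]).round().astype(int)
    if not(20<u[0]<620 and 20<u[1]<380): return None
    for m in pic["masks"]:
        if m[u[1],u[0]] and not m[:, [0,1,-2,-1]].any(): return m.astype(float)
E
cat > run1.py <<'E'
from fit import *
D=pickle.load(open("D.pkl","rb"))
B={"b":(0.448,0.282),"d":(0.429,0.123),"c":(0.449,-0.147),"a":(0.434,-0.285)}
for n,(x,y) in B.items():
    obs=[(c,m,c["n"]) for c in D if c["n"]!="board" for m in [pick(c,x,y,H[n])] if m is not None]
    w=[(c,m) for c,m,k in obs if len(k)==1]
    print(n,[o[2] for o in obs],"wrist",np.array(fit(w,(x,y),H[n])),"all",np.array(fit([o[:2] for o in obs],(x,y),H[n])))
bd=D[4]; P=[]
for m in bd["masks"][:4]:
    ys,xs=np.nonzero(m); P.append(on_plane(bd,(xs.mean(),ys.mean()),.018)[:2])
P=np.array(sorted(P,key=lambda p:p[1])); print(P,np.linalg.norm(np.diff(P,axis=0),axis=1))
E
python3 run1.py
```

```text
b ['b', 'd', 'scene', 'side'] wrist [ 0.4464  0.2815 -0.1794  0.1216] all [ 0.4452  0.2823 -0.203   0.1386]
d ['b', 'd', 'c', 'scene', 'side'] wrist [ 0.4268  0.1239 -0.2446  0.1475] all [ 0.4263  0.1245 -0.1684  0.1522]
c ['d', 'c', 'a', 'scene', 'side'] wrist [ 0.4471 -0.1455 -0.2903  0.1047] all [ 0.4472 -0.1452 -0.2564  0.116 ]
a ['c', 'a', 'scene', 'side'] wrist [ 0.4351 -0.286   0.2573  0.1074] all [ 0.4349 -0.2857  0.2623  0.1029]
[[ 0.653  -0.1419]
 [ 0.6485 -0.0624]
 [ 0.6437  0.0176]
 [ 0.6389  0.0967]] [0.0796 0.0801 0.0793]
```

```bash
cat > pp.py <<'E'
from h import *
H={"a":.144,"b":.122,"c":.100,"d":.078}
M={"a":(.6531,-.1418),"b":(.6484,-.0622),"c":(.6437,.0175),"d":(.6390,.0970)}
PSI=0.059
def pickplace(n,x,y,yaw,gz=-.046):
    tz=H[n]+gz-.019                        # TCP height above the bottle's underside
    s=-1 if abs((bot.solve_ik([x,y,.3],[np.pi,0,yaw-np.pi/2]) or [9]*6)[5])<abs((bot.solve_ik([x,y,.3],[np.pi,0,yaw+np.pi/2]) or [9]*6)[5]) else 1
    o1=[np.pi,0,yaw+s*np.pi/2]; o2=[np.pi,0,PSI+s*np.pi/2]
    t0=bot.get_state()["clock"]
    bot.move_to([x,y,.28],o1); bot.grip(.078)
    hit=bot.move_l([x,y,tz],velocity=.12,force_limit=6); print("down hit",hit,bot.get_state()["tool_pos"])
    if hit: return
    bot.grip(.0,40); st=bot.get_state(); print("width",st["grip_width"],"force",st["grip_force"])
    if st["grip_width"]<.035: return
    bot.move_l([x,y,tz+.02],velocity=.06); bot.move_l([x,y,tz+.172],velocity=.2)
    mx,my=M[n]; bot.move_to([mx,my,tz+.172],o2); bot.sleep(.2)
    bot.move_l([mx,my,tz+.018+.010],velocity=.12); bot.sleep(.2)
    hit=bot.move_l([mx,my,tz+.018-.004],velocity=.015,force_limit=3)
    st=bot.get_state(); print("touch",hit,"dz",st["tool_pos"][2]-tz-.018,st["grip_width"],st["wrist_force"])
    bot.grip(.078); bot.sleep(.2)
    bot.move_l([mx,my,.29],velocity=.15)
    print("time",bot.get_state()["clock"]-t0,bot.get_state()["clock"])
E
python3 - <<'E'
from pp import *
pickplace("a",.4350,-.2858,.260)
c=cams.capture("side"); cv2.imwrite("pics/s1.png",c["image"])
E
```

```text
Traceback (most recent call last):
  File "pp.py", line 7, in pickplace
    s=-1 if abs((bot.solve_ik([x,y,.3],[np.pi,0,yaw-np.pi/2]) or [9]*6)[5])<abs((bot.solve_ik([x,y,.3],[np.pi,0,yaw+np.pi/2]) or [9]*6)[5]) else 1
                 ^^^^^^^^^^^^^^^^^^^^^^^^^^^^^^^^^^^^^^^^^^^^^^^^^^^^^
ValueError: The truth value of an array with more than one element is ambiguous. Use a.any() or a.all()
```

```bash
python3 - <<'E'
s=open("pp.py").read().split("\n")
i=[k for k,l in enumerate(s) if l.startswith("    s=-1")][0]
s[i]='''    def j6(sg):
        q=bot.solve_ik([x,y,.3],[np.pi,0,yaw+sg*np.pi/2]); return 9 if q is None else abs(q[5])
    s=min((1,-1),key=j6)'''
open("pp.py","w").write("\n".join(s))
E
python3 - <<'E'
from pp import *
pickplace("a",.4350,-.2858,.260)
c=cams.capture("side"); cv2.imwrite("pics/s1.png",c["image"])
E
```

```text
down hit False [ 0.43539318 -0.28603853  0.0795569 ]
width 0.043849200554643655 force 40.054685377981514
touch True dz 0.0005923418224163153 0.04411367752151041 [-1.2556043  -0.1196254   4.99892066]
time 11.425 18.3667
```

View pics/s1.png

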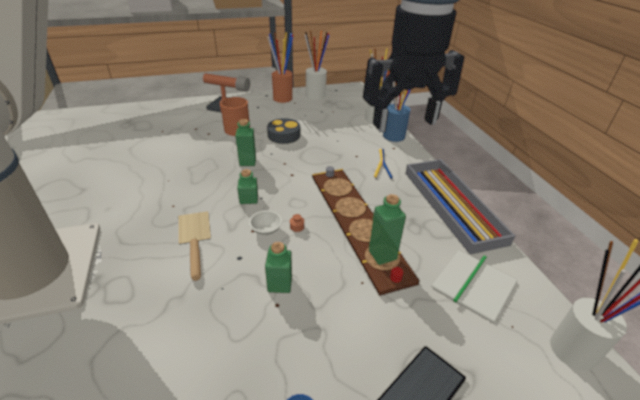

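Bottle a stands upright on the red-stud mark at (385,240), and everything else is unmoved. I carry on with the rest.

```bash
python3 - <<'E'
from pp import *
import sys
c0=lambda: bot.get_state()["tool_pos"][2]
for a in [("b",.4458,.2819,-.19),("c",.4472,-.1454,-.27),("d",.4266,.1242,-.20)]:
    print(a); pickplace(*a)
    if c0()<.28: sys.exit("stopped")
E
cat > chk.py <<'E'
from fit import *
from pp import M,PSI
bot.move_to([.60,-.02,.36],[np.pi,0,0])
P=[]
for n in ["wrist","scene","side"]:
    c=cams.capture(n); c["masks"]=[r["pixels"] for r in nets.trace(c,"bottle_a")]; P.append(c)
    cv2.imwrite(f"pics/{n}_chk.png",c["image"])
    print(n,"dish",[(round(r["p"],2),world(c,r["position"])) for r in nets.spot_point(c,"dish")[:1]])
for n,(x,y) in M.items():
    for k in ([0],[0,1,2]):
        obs=[(P[i],m) for i in k for m in [pick(P[i],x,y,H[n]+.036)] if m is not None]
        if obs: r=np.array(fit(obs,(x,y),H[n],.018)); print(n,len(obs),r-[x,y,0,0])
print(bot.get_state()["clock"])
cv2.imwrite("pics/chk.png",np.vstack([P[0]["image"][:300],P[1]["image"][100:300]]))
E
python3 chk.py
```

```text
('b', 0.4458, 0.2819, -0.19)
down hit False [0.44617118 0.28212644 0.0575459 ]
width 0.04395819163764047 force 39.888920187950134
touch True dz 0.0004590892216766347 0.04339023807473085 [-0.6051264   0.46610657  5.70075328]
time 11.8416 30.2583
('c', 0.4472, -0.1454, -0.27)
down hit False [ 0.44751583 -0.14550718  0.03544621]
width 0.04354673620203028 force 40.128706097602844
touch True dz 0.00043301591877329196 0.04398892961166336 [-0.2860418   0.21790541  4.6851971 ]
time 10.850000000000001 41.1083
('d', 0.4266, 0.1242, -0.2)
down hit False [0.42687876 0.12427236 0.01337117]
width 0.04374394966729929 force 41.07855498790741
touch True dz 0.00037026977824930474 0.043850289057012735 [-0.14009315  0.18133189  4.76926753]
time 11.133400000000002 52.2417
wrist dish [(0.66, array([ 0.4493,  0.003 , -0.0033]))]
scene dish [(0.69, array([0.4546, 0.0046, 0.0002]))]
side dish [(0.97, array([ 0.4493,  0.008 , -0.002 ]))]
a 1 [-0.0004  0.0011  0.0517  0.0858]
a 3 [-0.0003  0.0011  0.0198  0.1042]
b 1 [0.0001 0.0007 0.0074 0.1206]
b 3 [-0.0009  0.0009 -0.0732  0.1738]
c 1 [-0.0006 -0.002   0.056   0.1456]
c 3 [-0.0012 -0.0001 -0.0955  0.192 ]
d 1 [-0.0006 -0.0011  0.1374  0.102 ]
d 3 [-0.0011 -0.0006 -0.0581  0.2198]
53.9917
```

View pics/chk.png

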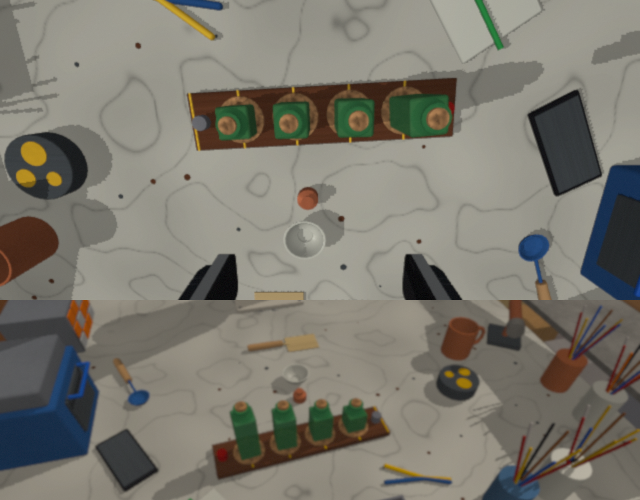

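The four bottles stand upright on their marks at (236,122), (291,118), (354,118) and (420,113), descending from the red stud at (221,454 lower pane). They are within about 2 mm of the mark centres. The dish is still at (305,239), unmoved, so I hand in.

```bash
python3 -c "
from cell import bot
print(bot.sign_off())"
```

```text
the job is handed in; nothing more can be done
None
```

All four bottles stand upright on the marks in order of height, tallest at the red stud, each within about 2 mm of its mark's centre by my camera check; the dish was not moved, and I handed the job in at about 54 s.

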